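# Turn the parts carousel and bin the brass locating pin

## Task

Turn the round parts carousel by its black knob until the blue bin lies squarely in the opening of the clear cover, and leave it there. Then put the brass locating pin into the blue bin through the opening, and let go of it.

Things in the scene. Friction and masses are not known exactly. Their poses are not given: they have to be found in the camera images.
- brass_pin: Golden-yellow brass locating pin standing upright on the table, among a bright steel and a black one of the same shape. 46 mm tall: flange 40 mm diameter, 8 mm thick at the bottom, then a plain shank 28 mm diameter to the top. Origin on its axis at mid-height, 23 mm above its underside. About 0.2 kg. Nothing else stands within 70 mm of its axis.
- carousel (a joint): Angle of the six-bin wheel (330 mm diameter, upright axis) in rad, positive counterclockwise from above. 0: blue bin exactly in the opening. Starts between 0.55 and 1.35; turns with light friction and stays where left. A fixed flat clear cover (top 74 mm above the table) lies over it, all but one dark-edged opening, a 64 degree sector open from hub to rim, on the robot's side.
- blue_bin (a point): Point on the blue bin's floor, on its middle line, 108 mm from the carousel axis, 20 mm above the table; turns with the wheel. The empty bin has a blue floor and outer wall: a 60 degree sector from 45 to 160 mm off the axis, about 120 mm wide at this point; walls 3 mm thick, tops 66 mm above the table. z up, x towards the carousel axis.
- knob_grip (a point): Grip point of the knob, on the carousel axis, 113 mm above the table. The knob is a black bar 64 mm long, 16 mm thick, from 94 to 128 mm above the table, fixed to the wheel, over the cover on a 44 mm column. z up; x along the bar, away from the blue bin (the bar points at the blue bin); axes turn with the wheel.
There are look-alikes about, which are no part of the job. Of the things that look like the brass_pin, take the one that is farthest to the robot's left at the start.

How it is judged:
On the way:
1. the carousel is turned so that the blue bin lies in the opening (within 10 degrees) (value of joint carousel between -0.175 and 0.175 rad), for 0.3 s.
At the end, for the whole second after the job is handed in: The blue bin lies in the cover's opening (carousel angle within 10 degrees of 0) and the brass pin lies at rest inside the blue bin: its middle within 65 mm horizontally of the bin's point and less than 35 mm above the bin floor, standing or lying (all of step 1 and horizontal distance between brass_pin and blue_bin below 0.065 m and z of brass_pin in the frame of blue_bin below 0.035 m and linear speed of brass_pin below 0.02 m/s); the robot touches nothing.
It also fails if it takes over 54 s, if anything falls off the work surface, if the arm or the gripper's body presses on something with over 40 N, if the wrist force passes 120 N, or if a joint passes its speed limit or range.

## Robot

A 6-joint arm with a two-finger parallel gripper is mounted at the origin on the work surface. World frame = base frame: x ahead of the robot, y to its left, z up, the work surface at z = 0. Lengths are in m, angles in rad, forces in N, time in s.
With the tool pointing down it reaches from about 0.375 to 0.975 m from the base axis. Payload 3.8 kg.
Tool frame: the origin (TCP) lies midway between the tips of the shut fingers; the grasp point (between the pads) lies 19 mm behind it; z points along the fingers, y is the line along which they close (so a half turn about z gives the same grasp; the last joint's range is limited). The gripper opens to 85 mm and grips with 20 to 120 N. Pads are 22 mm wide; open, the fingers measure 114 mm over their backs; the gripper's body (76 mm by 85 mm) begins 54 mm behind the grasp point. The pads swing forward as they close: fully open they stand 13 mm farther back than shut.
Start: joints at [1.182, 0.264, 1.604, -0, 1.274, -0.037], TCP at [0.233, 0.634, 0.231] pointing down, gripper open.
Joint ranges: [-2.63, 2.63], [-0.94, 2.18], [0.31, 2.57], [-1.31, 4.45], [0, 2.66], [-2.55, 2.55]. Speed limits (rad/s): [2.57, 2.57, 3.14, 3.14, 3.14, 3.14].

## Interface

Orientations are given as a rotation vector (axis times angle).
In Python, from workcell import sensors, viewer, job gives the robot as it stands.
- The arm moves only by the shell command python3 -m inch 'ROWS' [FORCE]. ROWS is JSON, one flat list of numbers, 7 for each row, row after row: the shift along the tool's x, y, z in mm, then the turn, a rotation vector about the tool's x, y, z in degrees, then the finger opening in mm, from 0 to 85.4. A call has exactly 8 rows; each row shifts and turns the commanded pose from where the row before left it, along the tool's axes as they then stand; what a row does not reach is not made up. A row lasts 1/10 s, in which the tool goes at most 50 mm and 8.59 degrees, less where a joint would pass 70% of its speed; a pose out of reach is approached as far as the arm can. A call is refused whole if a number of a shift passes 50 or a number of a turn 8.59, either way. A call with a gripper value outside its range is refused whole. The fingers move at their own pace and stop on an object; FORCE is the grip in N (left out, the last holds). Time passes only in rows, so rows that do not move let the fingers close, or fill a call up. It gives the time, the measured TCP pose, the force, the opening and the grip force at its end, in the units of the state.
- sensors.read_state(): the state, without advancing time (a new reading comes with each control period).
- viewer.read_camera(name): name is "scene" or "top" or "wrist"; returns the picture (400x640x3 uint8, red, green, blue); there is no depth.
- viewer.camera_params(name): a dict with "K" (3x3 intrinsics, pixels), "k1" (the pictures are not rectified: a ray, as slopes to the right and down, at radius r is drawn at 1 + k1 r^2 times it, then the intrinsics apply), "world_to_cam" (4x4, takes a point from world to camera coordinates). Camera axes: x right, y down, z forward; pixel columns grow to the right and rows downward; lengths in m; the calibration is good to about 2 mm. A picture is of the moment at which its call begins: read the wrist's pose just before it. camera_params takes no time and is no camera call; for the wrist camera it gives the pose at the moment of the call.
- job.finish_job(): hands the job in; it is judged then, once.
The state is a dict: "time": time; "q": joint angles; "joint_vel": joint speeds; "joint_torque": joint torques, N m; "tool_pos": TCP position; "tcp_rot": TCP orientation; "wrist_force": force on the tool from outside, world axes, zero at the start; "torque": the same for the moment, N m; "width": opening from 0.0 (shut) to 1.0 (fully open); "grip_force": force on a finger pad.
Only numpy, scipy, OpenCV 4.12 (cv2) and the standard library are available. Lean on these libraries where they do the work, as an engineer would, in place of code of your own. Each camera call takes 0.05 s, during which the arm holds its last target. There are 200 camera calls.

## Working session

There is one attempt and no reset: what is moved stays moved. The work goes in short steps, Python scripts to look and compute and a shell command to move; the robot and the scene stay as the last step left them, time stands still between calls to the robot, and variables do not carry over. Pictures are saved under pics/ and viewed, at most 10 in all, crops included, and the job is handed in when it is done.

```bash
ls; mkdir -p pics; python3 - <<'E'
from workcell import sensors, viewer
import cv2
s=sensors.read_state(); print({k:s[k] for k in('time','tool_pos','tcp_rot','width')})
for n in("scene","top"):
    cv2.imwrite(f"pics/{n}0.png",viewer.read_camera(n)[:,:,::-1])
    p=viewer.camera_params(n);print(n,p)
E
```

```text
pics
{'time': 0.0, 'tool_pos': array([0.23232088, 0.63296959, 0.22994198]), 'tcp_rot': array([-0.54963509, -3.09266081,  0.00348789]), 'width': 1.0008213473641983}
scene {'K': array([[423.48457391,   0.        , 318.863666  ],
       [  0.        , 423.48457391, 201.91283082],
       [  0.        ,   0.        ,   1.        ]]), 'k1': -0.0022598030592309386, 'world_to_cam': array([[-6.26240500e-01,  7.79629933e-01,  5.04818732e-05,
         2.76828769e-01],
       [ 6.07054792e-01,  4.87659535e-01, -6.27433389e-01,
        -2.68289844e-01],
       [-4.89190469e-01, -3.92893554e-01, -7.78670238e-01,
         1.26519268e+00],
       [ 0.00000000e+00,  0.00000000e+00,  0.00000000e+00,
         1.00000000e+00]])}
top {'K': array([[396.83840571,   0.        , 316.43461275],
       [  0.        , 396.83840571, 201.30859056],
       [  0.        ,   0.        ,   1.        ]]), 'k1': -0.08355196977323306, 'world_to_cam': array([[-0.01873327, -0.99975789,  0.01154213,  0.05176106],
       [-0.99789471,  0.01797896, -0.06231298,  0.5010923 ],
       [ 0.06209038, -0.01268515, -0.99798992,  0.88546837],
       [ 0.        ,  0.        ,  0.        ,  1.        ]])}
```

View pics/top0.png

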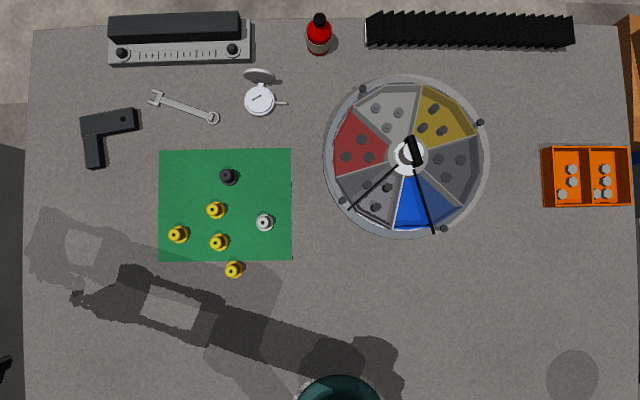

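View pics/scene0.png

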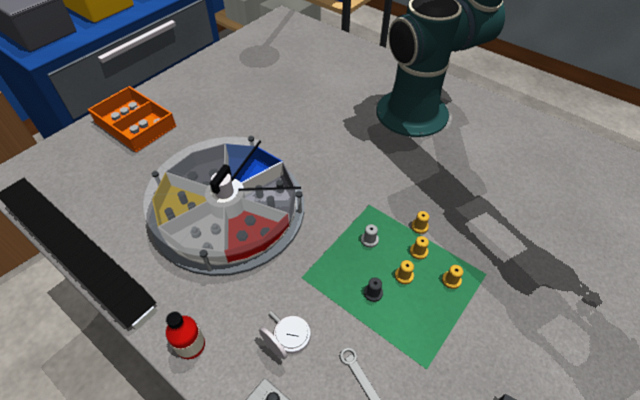

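The top view shows the brass candidates at (178,234), (216,210), (218,242) and (233,269); the leftmost is (178,234). The carousel hub is near (410,155), the blue bin near (425,203), and the opening's dark edges run to (348,210) and (434,235). In the scene view the same pin is at (453,275).

```bash
cat > h.py <<'E'
import numpy as np,cv2
from workcell import sensors,viewer
from scipy.spatial.transform import Rotation as R
def ray(n,uv,p=None):
    p=p or viewer.camera_params(n);K=p['K'];T=p['world_to_cam']
    d=cv2.undistortPoints(np.array([[uv]],float),K,np.array([p['k1'],0,0,0,0.]))[0,0]
    return -T[:3,:3].T@T[:3,3], T[:3,:3].T@np.array([d[0],d[1],1])
def plane(n,uv,z,p=None):
    o,d=ray(n,uv,p); return o+d*(z-o[2])/d[2]
def proj(n,X,p=None):
    p=p or viewer.camera_params(n);T=p['world_to_cam']
    return cv2.projectPoints(np.array([X],float),cv2.Rodrigues(T[:3,:3])[0],T[:3,3],p['K'],np.array([p['k1'],0,0,0,0.]))[0][0,0]
def tri(a,b):
    (o1,d1),(o2,d2)=a,b
    A=np.c_[d1,-d2]; s=np.linalg.lstsq(A,o2-o1,rcond=None)[0]
    x,y=o1+s[0]*d1,o2+s[1]*d2; return (x+y)/2,np.linalg.norm(x-y)
def blobs(img,lo,hi,amin=20):
    m=cv2.inRange(cv2.cvtColor(img,cv2.COLOR_RGB2HSV),lo,hi)
    n,_,st,c=cv2.connectedComponentsWithStats(m); return [(c[i].round(1),st[i,4]) for i in range(1,n) if st[i,4]>=amin]
E
python3 - <<'E'
from h import *
t=cv2.imread('pics/top0.png');s=cv2.imread('pics/scene0.png')
for n,im in(("top",t),("scene",s)): 
    for c,a in blobs(im[:,:,::-1].copy(),(18,120,90),(35,255,255)): print(n,c,a,plane(n,c,.025).round(3))
a=cv2.resize(t[65:245,315:495],None,fx=2.2,fy=2.2,interpolation=cv2.INTER_CUBIC)
b=cv2.resize(s[130:275,140:310],None,fx=2.3,fy=2.3,interpolation=cv2.INTER_CUBIC)
o=np.zeros((400,790,3),np.uint8);o[:a.shape[0],:a.shape[1]]=a;o[:b.shape[0],398:398+b.shape[1]]=b
cv2.imwrite('pics/crop1.png',o)
E
```

```text
top [441.  118.9] 2073 [ 0.687 -0.249  0.025]
top [214.6 210. ] 200 [0.486 0.272 0.025]
top [177.  234.5] 197 [0.432 0.358 0.025]
top [217.8 242.2] 204 [0.414 0.265 0.025]
top [232.4 269.6] 187 [0.352 0.233 0.025]
scene [97.3  7.2] 936 [ 0.243 -1.246  0.025]
scene [167.1 200.4] 819 [ 0.683 -0.275  0.025]
scene [194.3 197.8] 151 [ 0.637 -0.231  0.025]
scene [421.5 221.6] 200 [0.355 0.234 0.025]
scene [420.5 247. ] 230 [0.417 0.268 0.025]
scene [405.5 271.4] 253 [0.49  0.274 0.025]
scene [453.7 275.7] 251 [0.435 0.359 0.025]
```

View pics/crop1.png

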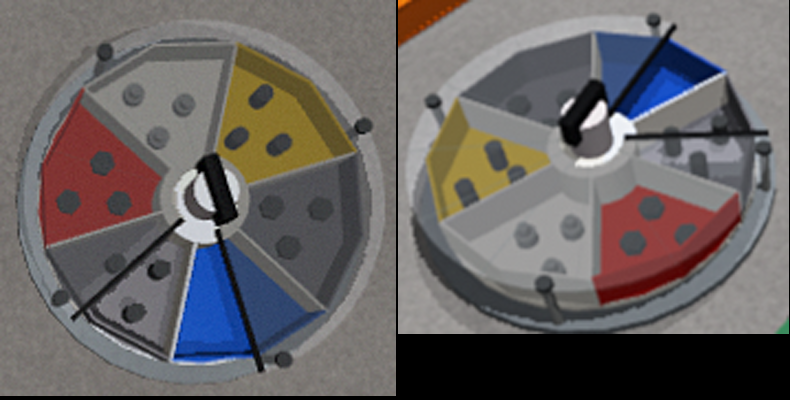

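The crop shows the knob bar with ends at (208,158) and (228,220). The opening edges run (182,218)→(73,318) and (218,230)→(262,371). The blue bin's divider tops run (185,238)→(172,358) and (235,235)→(323,312).

```bash
python3 - <<'E'
from h import *
ft=lambda x,y:(x/2.2+315,y/2.2+65); fs=lambda x,y:((x-398)/2.3+140,y/2.3+130)
pt=tri(ray('top',(177,234.5)),ray('scene',(453.7,275.7)));print('pin',pt)
c,e=tri(ray('top',ft(217,187)),ray('scene',fs(585,112)));print('knob',c,e)
# cover-edge / rim circle: four posts
P=[plane('top',ft(*p),.074)[:2] for p in[(105,51),(364,126),(284,359),(60,298)]]
print('posts top',np.round(P,3),(P[0]+P[2])/2,(P[1]+P[3])/2)
def L(n,f,a,b,z):
    A=plane(n,f(*a),z)[:2];B=plane(n,f(*b),z)[:2];d=B-A;return A,d/np.linalg.norm(d),np.linalg.norm(d)
def X(l,m):
    s=np.linalg.solve(np.c_[l[1],-m[1]],m[0]-l[0]);return l[0]+s[0]*l[1]
ang=lambda l:np.degrees(np.arctan2(l[1][1],l[1][0]))%360
for n,f,a,b,z in[('top',ft,((182,218),(73,318)),((218,230),(262,371)),.074),('scene',fs,((625,136),(768,132)),((612,115),(673,27)),.074),('top',ft,((185,238),(172,358)),((235,235),(323,312)),.066)]:
    l,m=L(n,f,*a,z),L(n,f,*b,z);print(n,'apex',X(l,m).round(3),ang(l),ang(m),'mid',(ang(l)+ang(m))/2)
k=L('top',ft,(208,158),(228,220),.12);print('bar',ang(k),k[2])
E
```

```text
pin (array([0.43231153, 0.35892757, 0.02058997]), np.float64(0.0006727760392356468))
knob [ 0.59739798 -0.15742438  0.1114435 ] 0.0031609629217322992
posts top [[ 0.744 -0.062]
 [ 0.666 -0.321]
 [ 0.436 -0.229]
 [ 0.499 -0.012]] [ 0.58971784 -0.14556966] [ 0.5825585  -0.16618964]
top apex [ 0.598 -0.158] 131.2492014650385 195.5977151046285 mid 163.4234582848335
scene apex [ 0.593 -0.152] 130.89223371240723 197.4627932683953 mid 164.17751349040128
top apex [ 0.599 -0.143] 171.98391049821768 227.78226388849217 mid 199.88308719335492
bar 195.76795834469448 0.060725137962706295
```

```bash
cat >> h.py <<'E'
def togo(X,yaw=None):
    s=sensors.read_state();M=R.from_rotvec(s['tcp_rot']);p=s['tool_pos'];m=M.as_matrix()
    phi=np.degrees(np.arctan2(m[1,0],m[0,0]));print('t',s['time'],'p',p.round(4),'phi',phi.round(2),'tilt',m[:,2].round(3),'q1,q6',s['q'][[0,5]].round(2) if hasattr(s['q'],'shape') else s['q'],'w',round(s['width'],3),'F',np.round(s['wrist_force'],1),'g',s['grip_force'])
    print('shift mm',(M.inv().apply(np.array(X)-p)*1000).round(1),'' if yaw is None else f'rz {(-(yaw-phi)+180)%360-180:.1f}')
E
python3 -c "
from h import *
togo((.598,-.157,.2),197)"
```

```text
t 0.1 p [0.2324 0.6331 0.2301] phi 159.85 tilt [-0.001 -0.002 -1.   ] q1,q6 [ 1.18 -0.04] w 1.0 F [-0.2  0.3 -0.5] g 0.0
shift mm [-615.5 -615.7   31.3] rz -37.2
```

```bash
python3 -m inch '[-20,-20,0,0,0,0,85,-35,-35,0,0,0,0,85,-35,-35,0,0,0,0,85,-35,-35,0,0,0,0,85,-35,-35,0,0,0,0,85,-35,-35,0,0,0,0,85,-35,-35,0,0,0,0,85,-35,-35,0,0,0,0,85]' && python3 -m inch '[-35,-35,0,0,0,0,85,-35,-35,0,0,0,0,85,-35,-35,0,0,0,0,85,-35,-35,0,0,0,0,85,-35,-35,0,0,0,0,85,-35,-35,0,0,0,0,85,-35,-35,0,0,0,0,85,-35,-35,0,0,0,0,85]' && python3 -m inch '[-35,-35,5,0,0,0,85,-35,-35,5,0,0,0,85,0,0,5,0,0,-7.4,85,0,0,5,0,0,-7.4,85,0,0,5,0,0,-7.4,85,0,0,5,0,0,-7.4,85,0,0,0,0,0,-7.4,85,0,0,0,0,0,0,85]'; python3 - <<'E'
from h import *
togo((.598,-.157,.15),197)
p=viewer.camera_params('wrist');im=viewer.read_camera('wrist');cv2.imwrite('pics/w1.png',im[:,:,::-1]);np.save('w1.npy',p,allow_pickle=True)
print(proj('wrist',(.598,-.157,.128),p))
E
```

```text
time: 0.9
tool_pos: [0.3902, 0.2916, 0.2309]
tcp_rot: [-0.549, -3.093, 0.0]
wrist_force: [0.5, 0.7, 0.8]
width: 0.998
grip_force: 0.0
time: 1.7
tool_pos: [0.5566, -0.0678, 0.2309]
tcp_rot: [-0.55, -3.093, -0.0]
wrist_force: [1.0, 0.2, -0.1]
width: 0.995
grip_force: 0.0
time: 2.5
tool_pos: [0.5974, -0.1555, 0.2003]
tcp_rot: [0.46, -3.106, -0.001]
wrist_force: [0.1, 0.1, 0.1]
width: 0.993
grip_force: 0.0
t 2.5 p [ 0.5974 -0.1555  0.2003] phi -163.14 tilt [-0.002  0.001 -1.   ] q1,q6 [-0.29 -2.16] w 0.993 F [0.1 0.1 0.1] g 0.0
shift mm [-0.2 -1.7 50.3] rz -0.1
[316.86090266 209.53969315]
```

View pics/w1.png

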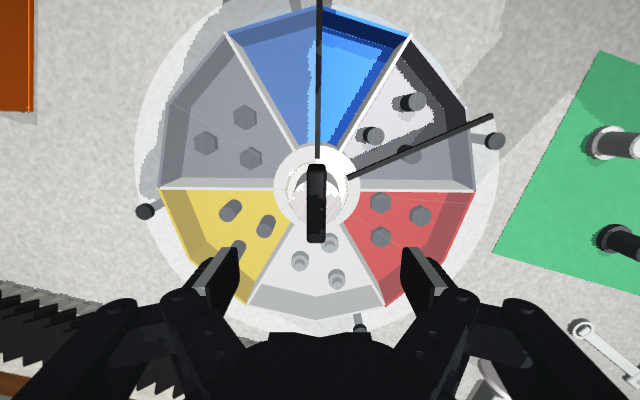

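The knob bar is upright in the image, spanning (316,165)–(316,242). The blue bin is symmetric about column 319. The opening edges are (318,157)–(319,2) and (347,178)–(493,116).

```bash
python3 - <<'E'
from h import *
p=np.load('w1.npy',allow_pickle=True).item()
a=lambda u,v,z:plane('wrist',u,z,p)[:2],plane('wrist',v,z,p)[:2]
E
python3 - <<'E'
from h import *
p=np.load('w1.npy',allow_pickle=True).item()
def ang(u,v,z):
    d=(plane('wrist',v,z,p)-plane('wrist',u,z,p))[:2];return np.degrees(np.arctan2(d[1],d[0]))%360
e=[ang((318,157),(319,2),.074),ang((347,178),(493,116),.074)];print('edges',e,np.mean(e))
w=[ang((300,145),(228,32),.066),ang((338,145),(411,36),.066)];print('walls',w,np.mean(w))
print('knob',plane('wrist',(316,166),.128,p),plane('wrist',(316,241),.128,p),ang((316,241),(316,166),.128))
togo((.598,-.157,.096),197)
E
```

```text
edges [np.float64(196.37246401602084), np.float64(130.50286912544783)] 163.43766657073434
walls [np.float64(228.87946612630134), np.float64(163.3955604527252)] 196.13751328951327
knob [ 0.56382412 -0.16793902  0.128     ] [ 0.62515201 -0.14962756  0.128     ] 196.62473322445328
t 2.55 p [ 0.5976 -0.1555  0.2007] phi -163.31 tilt [-0.001  0.    -1.   ] q1,q6 [-0.29 -2.16] w 0.995 F [-0.2  0.6 -0.3] g 0.0
shift mm [ -0.   -1.6 104.7] rz -0.3Traceback (most recent call last):
  File "<stdin>", line 3, in <module>
NameError: name 'v' is not defined
```

```bash
python3 -m inch '[0,-2,25,0,0,0,60,0,0,25,0,0,0,60,0,0,25,0,0,0,60,0,0,20,0,0,0,60,0,0,8,0,0,0,60,0,0,0,0,0,0,30,0,0,0,0,0,0,10,0,0,0,0,0,0,0]' 30 && python3 -m inch '[0,0,0,0,0,0,0,0,0,0,0,0,0,0,0,0,0,0,0,0,0,0,0,0,0,0,0,0,0,0,0,0,0,0,0,0,0,0,0,0,0,0,0,0,0,0,0,0,0,0,0,0,0,0,0,0]'; python3 -c "
from h import *
togo((.597,-.158,.097),163.4)"
```

```text
time: 3.35
tool_pos: [0.5979, -0.1583, 0.0977]
tcp_rot: [0.459, -3.107, 0.001]
wrist_force: [0.4, -4.7, -10.2]
width: 0.496
grip_force: 33.7
time: 4.15
tool_pos: [0.5979, -0.1583, 0.0977]
tcp_rot: [0.459, -3.107, 0.001]
wrist_force: [-0.1, -5.8, -11.3]
width: 0.5
grip_force: 33.7
t 4.15 p [ 0.5979 -0.1583  0.0977] phi -163.2 tilt [-0.001 -0.001 -1.   ] q1,q6 [-0.3  -2.16] w 0.5 F [ -0.1  -5.8 -11.3] g 33.693881034851074
shift mm [0.8 0.6 0.7] rz 33.4
```

```bash
python3 - <<'E'
from h import *
im=viewer.read_camera('wrist');s=viewer.read_camera('scene')
o=np.zeros((500,800,3),np.uint8)
o[:320,:360]=cv2.resize(im[80:400,140:500],(360,320)); c=s[110:250,130:310];o[:342,360:]=cv2.resize(c,(440,342),interpolation=cv2.INTER_CUBIC)
cv2.imwrite('pics/w2.png',o[:345,:,::-1])
E
```

```text
(no output)
```

View pics/w2.png

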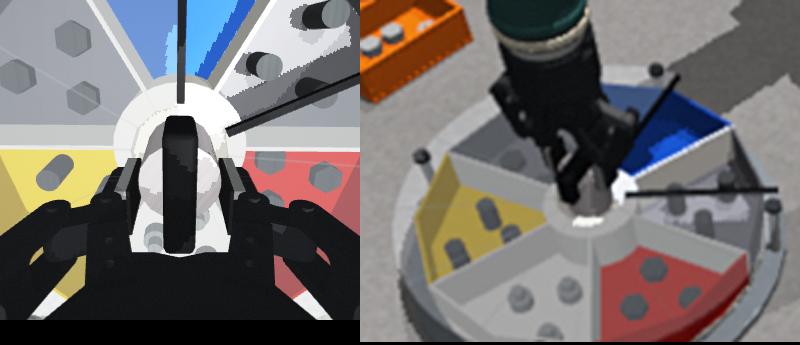

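The pads (at about 135 and 225 px) have closed on the white column below the bar, so the grasp is too low. I'll open, rise 12 mm and close again.

```bash
python3 -m inch '[0,0,0,0,0,0,60,0,0,0,0,0,0,60,0,0,0,0,0,0,60,0,0,-6,0,0,0,60,0,0,-6,0,0,0,60,0,0,0,0,0,0,40,0,0,0,0,0,0,20,0,0,0,0,0,0,0]' 30 && python3 -m inch '[0,0,0,0,0,0,0,0,0,0,0,0,0,0,0,0,0,0,0,0,0,0,0,0,0,0,0,0,0,0,0,0,0,0,0,0,0,0,0,0,0,0,0,0,0,0,0,0,0,0,0,0,0,0,0,0]'; python3 -c "
from h import *
togo((.597,-.158,.097),163.4)"
```

```text
time: 5.05
tool_pos: [0.6005, -0.1574, 0.1133]
tcp_rot: [-0.459, 3.104, -0.001]
wrist_force: [-1.1, 1.6, 10.8]
width: 0.202
grip_force: 5.5
time: 5.85
tool_pos: [0.6005, -0.1576, 0.1134]
tcp_rot: [-0.459, 3.104, -0.002]
wrist_force: [-1.7, 1.5, 11.0]
width: 0.182
grip_force: 35.6
t 5.85 p [ 0.6005 -0.1576  0.1134] phi -163.18 tilt [ 0.004 -0.    -1.   ] q1,q6 [-0.3  -2.16] w 0.182 F [-1.7  1.5 11. ] g 35.5706980402465
shift mm [ 3.5  0.7 16.4] rz 33.4
```

```bash
python3 -m inch '[0,0,-2,0,0,2,0,0,0,0,0,0,4.5,0,0,0,0,0,0,4.5,0,0,0,0,0,0,4.5,0,0,0,0,0,0,4.5,0,0,0,0,0,0,4.5,0,0,0,0,0,0,4.5,0,0,0,0,0,0,4.4,0]' && python3 -m inch '[0,0,0,0,0,0,0,0,0,0,0,0,0,0,0,0,0,0,0,0,0,0,0,0,0,0,0,0,0,0,0,0,0,0,0,0,0,0,0,0,0,0,0,0,0,0,0,0,0,0,0,0,0,0,0,0]'; python3 - <<'E'
from h import *
togo((.597,-.158,.097),163.4)
p=viewer.camera_params('wrist');im=viewer.read_camera('wrist');cv2.imwrite('pics/w3.png',im[:,:,::-1]);np.save('w3.npy',p,allow_pickle=True)
E
```

```text
time: 6.65
tool_pos: [0.6005, -0.1596, 0.1134]
tcp_rot: [0.455, 3.103, -0.005]
wrist_force: [2.7, -6.4, -0.4]
width: 0.175
grip_force: 34.4
time: 7.45
tool_pos: [0.6005, -0.1596, 0.1134]
tcp_rot: [0.452, 3.104, -0.005]
wrist_force: [2.7, -5.5, 0.4]
width: 0.18
grip_force: 34.4
t 7.45 p [ 0.6005 -0.1596  0.1134] phi 163.44 tilt [ 0.004 -0.004 -1.   ] q1,q6 [-0.3  -1.58] w 0.18 F [ 2.7 -5.5  0.4] g 34.42860779090552
shift mm [ 3.9  0.6 16.4] rz 0.0
```

View pics/w3.png

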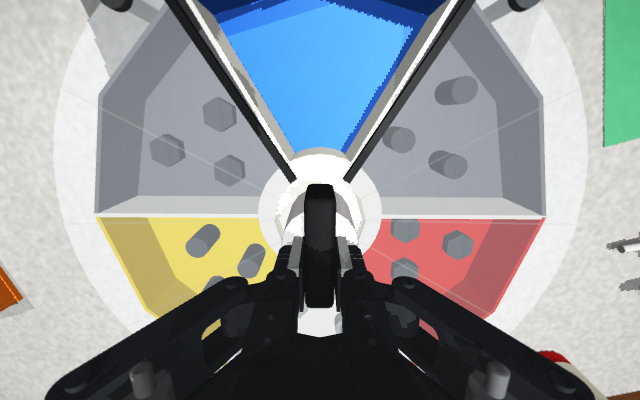

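The blue bin now sits centred between the two opening edges, which run (180,0)–(295,178) and (472,0)–(347,178). I'll release, lift and head for the pin.

```bash
python3 -m inch '[0,0,0,0,0,0,70,0,0,0,0,0,0,70,0,0,0,0,0,0,70,0,0,0,0,0,0,70,0,0,-20,0,0,0,70,0,0,-30,0,0,0,70,0,0,-30,0,0,0,70,0,0,-20,0,0,0,70]'; python3 - <<'E'
from h import *
togo((.4325,.359,.14),163.4)
im=viewer.read_camera('top');cv2.imwrite('pics/top2.png',im[:,:,::-1])
p=viewer.camera_params('wrist');im=viewer.read_camera('wrist');cv2.imwrite('pics/w4.png',im[:,:,::-1]);np.save('w4.npy',p,allow_pickle=True)
b=blobs(im,(100,120,90),(125,255,255),300);print(b)
for c,_ in b:
    q=plane('wrist',c,.02,p)[:2]-[.597,-.158];print(np.hypot(*q),np.degrees(np.arctan2(q[1],q[0])))
E
```

```text
time: 8.3
tool_pos: [0.5993, -0.1575, 0.2146]
tcp_rot: [0.452, 3.107, -0.0]
wrist_force: [1.3, -0.8, 0.5]
width: 0.821
grip_force: 0.0
t 8.3 p [ 0.5993 -0.1575  0.2146] phi 163.46 tilt [ 0.002 -0.001 -1.   ] q1,q6 [-0.3  -1.58] w 0.821 F [ 1.3 -0.8  0.5] g 0.0
shift mm [307.1 447.6  74. ] rz 0.1
[(array([318.1,  21.7]), np.int32(715)), (array([318.4,  76.2]), np.int32(9992))]
0.164422003701309 163.3609421706682
0.11076835365899228 163.19219481643384
```

```bash
python3 -m inch '[20,29,0,0,0,0,70,28,41,0,0,0,0,70,28,41,0,0,0,0,70,28,41,0,0,0,0,70,28,41,0,0,0,0,70,28,41,0,0,0,0,70,28,41,0,0,0,0,70,28,41,0,0,0,0,70]' && python3 -m inch '[28,41,0,0,0,0,70,28,41,10,0,0,0,70,28,41,15,0,0,0,70,7,9,20,0,0,0,70,0,0,20,0,0,0,70,0,0,10,0,0,0,70,0,0,0,0,0,0,70,0,0,0,0,0,0,70]'; python3 - <<'E'
from h import *
togo((.4325,.359,.018),163.4)
p=viewer.camera_params('wrist');im=viewer.read_camera('wrist');cv2.imwrite('pics/w5.png',im[:,:,::-1])
for c,a in blobs(im,(18,100,90),(35,255,255),200):print(c,a,plane('wrist',c,.035,p))
E
```

```text
time: 9.2
tool_pos: [0.4796, 0.2084, 0.2105]
tcp_rot: [-0.452, -3.107, 0.002]
wrist_force: [0.7, -0.3, -0.6]
width: 0.821
grip_force: 0.0
time: 10.0
tool_pos: [0.4328, 0.3566, 0.1377]
tcp_rot: [-0.453, -3.108, 0.001]
wrist_force: [0.1, 0.0, -0.4]
width: 0.82
grip_force: 0.0
t 10.0 p [0.4328 0.3566 0.1377] phi 163.4 tilt [-0.001 -0.    -1.   ] q1,q6 [ 0.64 -0.64] w 0.82 F [ 0.1  0.  -0.4] g 0.0
shift mm [  0.9   2.3 119.7] rz -0.0
[166.4 150.4] 1950 [0.35190607 0.24122542 0.035     ]
[320.  192.6] 1322 [0.42712944 0.35926793 0.035     ]
[225.5 200.9] 1529 [0.40977384 0.2732661  0.035     ]
[264.1 261.2] 828 [0.47874743 0.28617804 0.035     ]
```

View pics/w5.png

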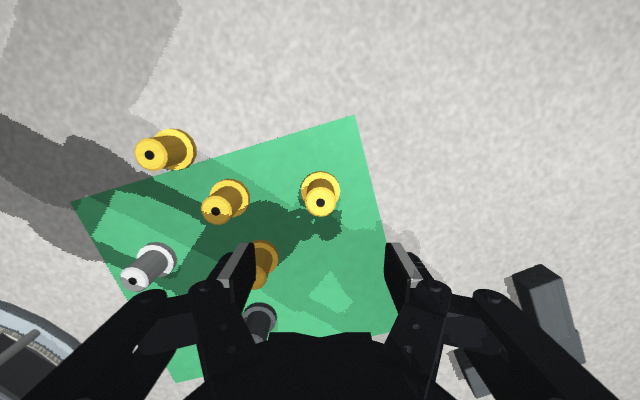

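The target pin's top is at (320,203), centred between the pads at about 245 and 395.

```bash
python3 - <<'E'
from h import *
x=plane('wrist',(320,203),.046);print(x);x[2]=.018;togo(x)
E
```

```text
[0.43435038 0.35774067 0.046     ]
t 10.05 p [0.4334 0.3569 0.1385] phi 163.39 tilt [ 0.001  0.001 -1.   ] q1,q6 [ 0.64 -0.64] w 0.82 F [-0.2  0.2  0.6] g 0.0
shift mm [ -0.6   1.  120.5]
```

```bash
python3 -m inch '[0,1,25,0,0,0,70,0,0,25,0,0,0,70,0,0,25,0,0,0,70,0,0,20,0,0,0,70,0,0,15,0,0,0,70,0,0,10,0,0,0,70,0,0,0,0,0,0,40,0,0,0,0,0,0,10]' 50 && python3 -m inch '[0,0,0,0,0,0,10,0,0,0,0,0,0,10,0,0,0,0,0,0,10,0,0,0,0,0,0,10,0,0,-10,0,0,0,10,0,0,-20,0,0,0,10,0,0,-30,0,0,0,10,0,0,-30,0,0,0,10]'; python3 - <<'E'
from h import *
c=np.array([.597,-.158]);b=c+.108*np.array([np.cos(np.radians(163.3)),np.sin(np.radians(163.3))]);print(b)
togo((*b,.2),163.4)
im=viewer.read_camera('wrist');cv2.imwrite('pics/w6.png',im[:,:,::-1])
E
```

```text
time: 10.85
tool_pos: [0.4337, 0.3584, 0.0187]
tcp_rot: [0.453, 3.108, 0.001]
wrist_force: [0.3, 0.6, -0.3]
width: 0.492
grip_force: 0.0
time: 11.65
tool_pos: [0.4318, 0.3573, 0.1081]
tcp_rot: [-0.452, -3.107, 0.003]
wrist_force: [0.5, 1.0, -2.3]
width: 0.31
grip_force: 49.6
[ 0.49355517 -0.12696506]
t 11.65 p [0.4318 0.3573 0.1081] phi 163.44 tilt [-0.002 -0.002 -1.   ] q1,q6 [ 0.65 -0.64] w 0.31 F [ 0.5  1.  -2.3] g 49.636043964419514
shift mm [-197.  -446.8  -91.3] rz 0.0
```

View pics/w6.png

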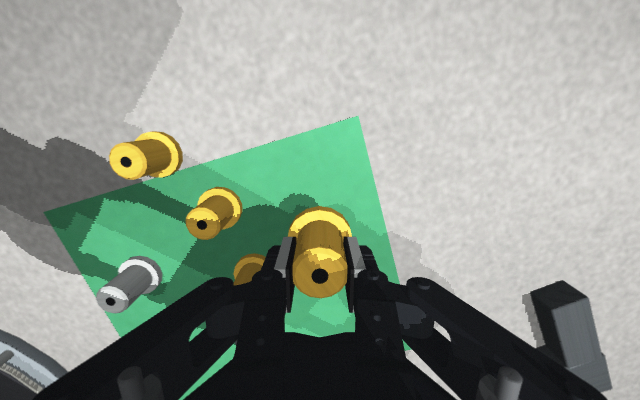

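The pin is held upright between the pads at (320,250).

```bash
python3 -m inch '[0,0,-30,0,0,0,10,-10,-22,-30,0,0,0,10,-19,-43,-10,0,0,0,10,-19,-43,0,0,0,0,10,-19,-43,0,0,0,0,10,-19,-43,0,0,0,0,10,-19,-43,0,0,0,0,10,-19,-43,0,0,0,0,10]' && python3 -m inch '[-19,-43,0,0,0,0,10,-19,-43,0,0,0,0,10,-19,-43,0,0,0,0,10,-19,-43,0,0,0,0,10,-15,-33,0,0,0,0,10,0,-3,0,0,0,0,10,0,0,0,0,0,0,10,0,0,0,0,0,0,10]'; python3 -c "
from h import *
togo((.4936,-.127,.042),163.4)"
```

```text
time: 12.5
tool_pos: [0.4714, 0.0526, 0.1777]
tcp_rot: [-0.452, -3.109, -0.0]
wrist_force: [1.1, -0.1, -2.2]
width: 0.306
grip_force: 49.9
time: 13.3
tool_pos: [0.4994, -0.1699, 0.1774]
tcp_rot: [-0.452, -3.108, -0.002]
wrist_force: [0.0, -0.3, -2.8]
width: 0.308
grip_force: 50.0
t 13.3 p [ 0.4994 -0.1699  0.1774] phi 163.45 tilt [-0.001  0.001 -1.   ] q1,q6 [-0.38 -1.66] w 0.308 F [ 0.  -0.3 -2.8] g 49.99496144475415
shift mm [ 17.6  39.4 135.5] rz 0.1
```

```bash
python3 -m inch '[10,20,0,0,0,0,10,7.6,19.4,0,0,0,0,10,0,0,0,0,0,0,10,0,0,30,0,0,0,10,0,0,30,0,0,0,10,0,0,0,0,0,0,10,0,0,0,0,0,0,10,0,0,0,0,0,0,10]'; python3 - <<'E'
from h import *
togo((.4936,-.127,.042),163.4)
im=viewer.read_camera('wrist');cv2.imwrite('pics/w7.png',im[:,:,::-1])
E
```

```text
time: 14.1
tool_pos: [0.4957, -0.1284, 0.1197]
tcp_rot: [0.451, 3.106, -0.001]
wrist_force: [0.5, -0.6, -1.8]
width: 0.305
grip_force: 50.1
t 14.1 p [ 0.4957 -0.1284  0.1197] phi 163.48 tilt [ 0.003 -0.001 -1.   ] q1,q6 [-0.3  -1.58] w 0.305 F [ 0.5 -0.6 -1.8] g 50.08005733368918
shift mm [ 2.6  0.8 77.7] rz 0.1
```

View pics/w7.png

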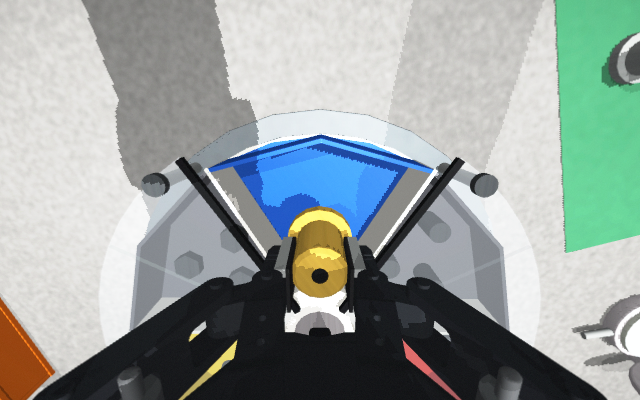

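The pin hangs centred over the blue bin at (320,225). The opening edges are symmetric about it.

```bash
python3 -m inch '[4,1,20,0,0,0,10,0,0,20,0,0,0,10,0,0,20,0,0,0,10,0,0,10,0,0,0,10,0,0,6,0,0,0,10,0,0,0,0,0,0,10,0,0,0,0,0,0,10,0,0,0,0,0,0,45]'; python3 -m inch '[0,0,0,0,0,0,50,0,0,0,0,0,0,50,0,0,0,0,0,0,50,0,0,0,0,0,0,50,0,0,-10,0,0,0,50,0,0,-30,0,0,0,50,0,0,-40,0,0,0,50,0,0,-40,0,0,0,50]'; python3 - <<'E'
from h import *
togo((.4936,-.127,.042),163.4)
im=viewer.read_camera('wrist');cv2.imwrite('pics/w8.png',im[:,:,::-1])
p=viewer.camera_params('wrist')
for c,a in blobs(im,(18,100,90),(35,255,255),200):print(c,a,plane('wrist',c,.045,p))
E
```

```text
time: 14.95
tool_pos: [0.4921, -0.1265, 0.0433]
tcp_rot: [0.452, 3.106, -0.001]
wrist_force: [0.8, -0.6, 0.3]
width: 0.466
grip_force: 0.0
time: 15.75
tool_pos: [0.4902, -0.1259, 0.1634]
tcp_rot: [-0.452, -3.108, -0.0]
wrist_force: [0.2, 0.5, 0.4]
width: 0.587
grip_force: 0.0
t 15.75 p [ 0.4902 -0.1259  0.1634] phi 163.45 tilt [-0.001  0.    -1.   ] q1,q6 [-0.3  -1.58] w 0.587 F [0.2 0.5 0.4] g 0.0
shift mm [-3.700e+00 -1.000e-01  1.214e+02] rz 0.0
[319.3 192.2] 1229 [ 0.49661746 -0.12746705  0.045     ]
[ 19.6 349.3] 466 [ 0.58310853 -0.533823    0.045     ]
[207.5 358.5] 821 [ 0.66183888 -0.32071575  0.045     ]
```

View pics/w8.png

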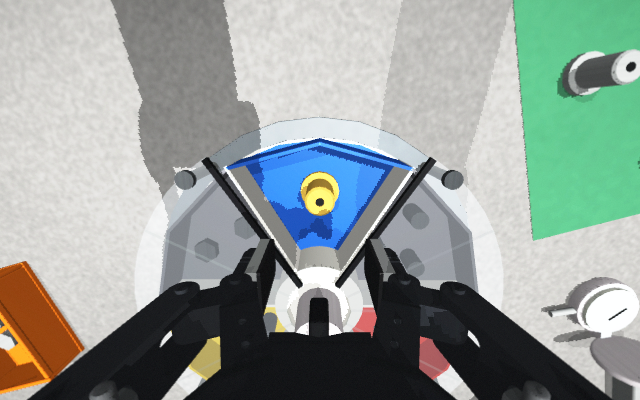

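The pin stands in the middle of the blue bin at (320,192), the bin is centred in the opening, and the gripper is clear.

```bash
python3 -c "
from workcell import job
print(job.finish_job())"
```

```text
the job is handed in; nothing more can be done
None
```

The carousel is turned so the blue bin sits squarely in the opening, the leftmost brass pin stands released in the middle of that bin, and I handed the job in at about 16 s; no verdict came back.

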